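# Set up the spray station for a dark-to-light fade

### The arm

A 7-joint arm with a two-finger parallel gripper is mounted at the origin on the work surface. World frame = base frame: x ahead of the robot, y to its left, z up, the work surface at z = 0. Lengths are in m, angles in rad, forces in N, time in s.
With the tool pointing down it reaches from about 0.4 to 0.85 m from the base axis. Payload 4.5 kg.
Tool frame: the origin (TCP) lies where the fingers leave the gripper's body, on its centre line; the fingertips stand 64 mm ahead of it and the grasp point (between the pads) lies 45 mm ahead of it; z points along the fingers, y is the line along which they close (so a half turn about z gives the same grasp; the last joint's range is limited). The gripper opens to 88 mm and grips with 3 to 60 N. Pads are 18 mm wide; open, the fingers measure 123 mm over their backs; the gripper's body (75 mm by 187 mm) begins 45 mm behind the grasp point.
Start: joints at [1.158, 0.689, -0.195, 1.565, 0.157, 0.902, -0.215], TCP at [0.27, -0.564, 0.303] pointing down, gripper open.
Joint ranges: [-3.01, 3.01], [-0.46, 2.08], [-1.47, 1.51], [0.13, 2.56], [-1, 4.14], [0.04, 2.09], [-2.66, 2.66]. Speed limits (rad/s): [2.57, 2.57, 3.14, 3.14, 3.14, 3.14, 3.14].

### API

Orientations are given as a unit quaternion [x, y, z, w].
In Python, from plant import r gives the robot as it stands.
- The arm moves only by the tool play_rows, never from a script. Its arguments are lists of equal length, an entry for each row: "translation": the shift along the tool's x, y, z in m, a list of three; "delta_rot": the turn, a rotation vector about the tool's x, y, z in degrees, a list of three; "grip": the opening, from -1 (shut) to 1 (fully open). In form: {"translation": [[x, y, z], ...], "delta_rot": [[rx, ry, rz], ...], "grip": [grip, ...]}. A call has 1 to 20 rows; each row shifts and turns the commanded pose from where the row before left it, along the tool's axes as they then stand; what a row does not reach is not made up. A row lasts 1/8 s, in which the tool goes at most 62.5 mm and 10.7 degrees, less where a joint would pass 70% of its speed; a pose out of reach is approached as far as the arm can. A call with a gripper value outside its range is refused whole. The fingers move at their own pace and stop on an object; "squeeze" is the grip in N (left out, the last holds). Time passes only in rows, so rows that do not move let the fingers close. It gives the time, the measured TCP pose, the force, the opening and the grip force at its end, in the units of the state.
- r.get_state(): the state, without advancing time (a new reading comes with each control period).
- r.snapshot(name): name is "scene" or "top" or "wrist"; returns the picture (420x560x3 uint8, blue, green, red); there is no depth.
- r.get_calibration(name): a dict with "intrinsics" (3x3 intrinsics, pixels), "eye" and "rotation" of the camera in the world. Camera axes: x right, y up, looking along -z (the intrinsics and any distortion apply to the point x, -y, -z); pixel columns grow to the right and rows downward; lengths in m; the calibration is good to about 2 mm. A picture is of the moment at which its call begins: read the wrist's pose just before it. get_calibration takes no time and is no camera call; for the wrist camera it gives the pose at the moment of the call.
- r.finish_job(): hands the job in; it is judged then, once.
Trained networks look in the newest picture that a camera, given by its name, has taken for a name from the list of things; names that differ only in an ending like _2 or _b are one class to them, and where a whole thing is asked for, a point or a joint stands for the part that bears it (a point fixed in the world has none). Each returns a list of dicts, best first, with "confidence" (0 to 1); they miss things now and then, are a little off and sometimes report something else, mostly with a low value. They report only what shows in the picture. A call takes as long as a camera call. They do not tell look-alikes from the thing itself.
- r.look_for(camera, target): "point" ([x, y, z] in m, in world coordinates, good to about 4 mm: the middle of the surface that is visible of it).
- r.silhouettes(camera, target): "pixels" (420x560 bool, what is visible of it).
The state is a dict: "clock": time; "q": joint angles; "qd": joint speeds; "joint_torque": joint torques, N m; "tool_pos": TCP position; "eef_rot": TCP orientation; "contact_force": force on the tool from outside, world axes, zero at the start; "moment": the same for the moment, N m; "opening": opening from 0.0 (shut) to 1.0 (fully open); "finger_force": force on a finger pad.
Only numpy, scipy, OpenCV 4.12 (cv2) and the standard library are available. Lean on these libraries where they do the work, as an engineer would, in place of code of your own. Each camera call takes 0.05 s, during which the arm holds its last target. There are 200 camera calls.

### The job

Set up the spray station for a dark-to-light fade: stand the three paint jars upright in the tray's pockets in spraying order, navy in the end pocket nearest the turntable, mid blue between the other two, pale blue in the end pocket farthest away. Stand the painting grip on the middle of the turntable and the primed helmet upright on top of the grip, centred on its cork pad. Leave the thinner bottle, the glass pot and the airbrush where they stand, and let go of everything.

Things in the scene. Friction and masses are not known exactly. Their poses are not given: they have to be found in the camera images.
- jar_navy: paint jar, navy (very dark blue): round glass jar 36 mm across and 56 mm high, white screw lid (35 mm across, the top 17 mm) with a round dab of the jar's colour on it; loose, stands on the bench, about 60 g. Origin: centre of the underside, z up
- jar_mid: paint jar, mid blue (bright, medium): round glass jar 36 mm across and 56 mm high, white screw lid (35 mm across, the top 17 mm) with a round dab of the jar's colour on it; loose, stands on the bench, about 60 g. Origin: centre of the underside, z up
- jar_pale: paint jar, pale blue (almost white blue): round glass jar 36 mm across and 56 mm high, white screw lid (35 mm across, the top 17 mm) with a round dab of the jar's colour on it; loose, stands on the bench, about 60 g. Origin: centre of the underside, z up
- grip: painting grip: upright dark grey handle with orange bands, flared round foot 56 mm across (up to 14 mm high), straight round barrel 40 mm across, flat cork pad as its top at 66 mm; loose, about 120 g. Origin: centre of the underside, z up
- helmet: helmet of a robot figure, grey primer, yellow tape on visor and brow: 56 mm high with its crest, 46 mm front to back, 44 mm across the flat round ear discs (24 mm wide, centred 23 mm up), where to hold it; flat neck 32 mm across below; loose, about 90 g, stands upright on the bench. Origin: centre of the neck's underside; x to the back of the head (face to -x), y ear to ear, z up
- tray: white plastic paint tray, fixed to the bench, 62 x 180 mm, walls 3 mm thick and 14 mm high, floor 3 mm thick, with three square pockets of about 56 mm in a row along its y axis, pocket centres at y = -59, 0 and +59 mm. Origin: centre of the underside, z up. It stands on one side of the bench, the turntable on the other, either way round
- turntable: painter's turntable: fixed black foot with a flat round grey plate 140 mm across with ring lines, plate top 28 mm above the bench; the plate turns about the upright axis with slight friction. Origin: on its axis at the bench, z up
- thinner: bystander: pink squeeze bottle of thinner with a white nozzle, 54 mm across, 158 mm high, loose, stands between tray and turntable at the far side. Origin: centre of the underside
- pot: bystander: empty glass cleaning pot, 68 mm across, 62 mm high, loose, at the right (-y) edge of the work. Origin: centre of the underside
- airbrush: bystander: steel airbrush lying in its stand, square base 70 mm, airbrush about 134 mm long along its x axis, 118 mm high to the top of its cup, loose, at the left (+y) edge of the work. Origin: centre of the base's underside
Mind the look-alikes: they are no part of the job. Leave any red look-alike of the helmet alone.

How it is judged:
At the end, for the whole second after the job is handed in: Navy in the end pocket nearer the turntable, mid in the middle, pale in the other end (within 12 mm of pocket centre along each tray axis, on its floor); grip on the turntable within 15 mm of its axis; helmet on the grip within 10 mm of centre; all upright (0.1 rad), released, at rest (((y of turntable in the frame of tray above 0 m and x of jar_navy in the frame of tray between -0.012 and 0.012 m and y of jar_navy in the frame of tray between 0.047 and 0.071 m and x of jar_mid in the frame of tray between -0.012 and 0.012 m and y of jar_mid in the frame of tray between -0.012 and 0.012 m and x of jar_pale in the frame of tray between -0.012 and 0.012 m and y of jar_pale in the frame of tray between -0.071 and -0.047 m) or (y of turntable in the frame of tray below 0 m and x of jar_navy in the frame of tray between -0.012 and 0.012 m and y of jar_navy in the frame of tray between -0.071 and -0.047 m and x of jar_mid in the frame of tray between -0.012 and 0.012 m and y of jar_mid in the frame of tray between -0.012 and 0.012 m and x of jar_pale in the frame of tray between -0.012 and 0.012 m and y of jar_pale in the frame of tray between 0.047 and 0.071 m)) and z of jar_navy in the frame of tray between -0.001 and 0.007 m and angle between each of jar_navy, jar_mid, jar_pale, grip, helmet's own z axis and vertical below 0.1 rad and z of jar_mid in the frame of tray between -0.001 and 0.007 m and z of jar_pale in the frame of tray between -0.001 and 0.007 m and horizontal distance between grip and turntable below 0.015 m and z of grip in the frame of turntable between 0.024 and 0.032 m and horizontal distance between helmet and grip below 0.01 m and z of helmet in the frame of grip between 0.062 and 0.07 m and linear speed of each of jar_navy, jar_mid, jar_pale, grip, helmet below 0.02 m/s and angular speed of each of jar_navy, jar_mid, jar_pale, grip, helmet below 0.3 rad/s); the robot touches nothing.
It fails at once if the thinner bottle is moved by more than 20 mm or tipped (distance of thinner from where it was at the start of the episode above 0.02 m or angle between thinner's own z axis and vertical above 0.3 rad).
It fails at once if the glass pot is moved by more than 20 mm or tipped (distance of pot from where it was at the start of the episode above 0.02 m or angle between pot's own z axis and vertical above 0.3 rad).
It fails at once if the airbrush on its stand is moved by more than 20 mm or tipped (distance of airbrush from where it was at the start of the episode above 0.02 m or angle between airbrush's own z axis and vertical above 0.3 rad).
It also fails if it takes over 112 s, if anything falls off the work surface, if the arm or the gripper's body presses on something with over 40 N, if the wrist force passes 120 N, or if a joint passes its speed limit or range.

## Working session

There is one attempt and no reset: what is moved stays moved. The work goes in short steps, Python scripts to look and compute and a tool call to move; the robot and the scene stay as the last step left them, time stands still between calls to the robot, and variables do not carry over. Pictures are saved under pics/ and viewed, at most 14 in all, crops included, and the job is handed in when it is done.

Besides the shell and the picture viewer there is one more tool, called after ">>>" by a JSON object that holds its "fn" and its "kwargs". play_rows: Moves the arm, as the interface text tells. Its arguments: {"type":"object","properties":{"translation":{"type":"array","items":{"type":"array","items":{"type":"number"}}},"delta_rot":{"type":"array","items":{"type":"array","items":{"type":"number"}}},"grip":{"type":"array","items":{"type":"number"}},"squeeze":{"type":"number"}},"required":["translation","delta_rot","grip"]}

```bash
mkdir -p pics; ls
python3 - <<'E'
from plant import r
import cv2,numpy as np
s=r.get_state();print(s['clock'],s['tool_pos'],s['eef_rot'],s['opening'])
a=r.snapshot("scene");b=r.snapshot("top")
cv2.imwrite("pics/scene.png",a);cv2.imwrite("pics/top.png",b)
for c in("scene","top"):
  k=r.get_calibration(c);print(c,{x:np.round(np.array(v),3).tolist() for x,v in k.items() if x in("intrinsics","eye","rotation")},k.keys())
for n in "jar_navy jar_mid jar_pale grip helmet tray turntable thinner pot airbrush".split():
  print(n,[(np.round(d["point"],3).tolist(),round(d["confidence"],2)) for d in r.look_for("top",n)])
E
```

```text
pics
0.0 [ 0.26978905 -0.5632052   0.30191279] [ 9.75138588e-01  2.21593976e-01 -2.77725753e-04 -8.76154560e-04] 0.9981499918428574
scene {'intrinsics': [[528.196, 0.0, 274.498], [0.0, 528.196, 210.841], [0.0, 0.0, 1.0]], 'eye': [1.327, 0.332, 1.012], 'rotation': [0.187, 0.289, 0.78, 0.523]} dict_keys(['intrinsics', 'eye', 'rotation'])
top {'intrinsics': [[389.268, 0.0, 280.703], [0.0, 389.268, 211.687], [0.0, 0.0, 1.0]], 'eye': [0.463, 0.014, 0.893], 'rotation': [-0.037, 0.055, 0.711, -0.7]} dict_keys(['intrinsics', 'eye', 'rotation'])
jar_navy [([0.446, -0.01, 0.054], 0.47), ([0.462, 0.132, 0.058], 0.2)]
jar_mid [([0.433, -0.107, 0.052], 0.58), ([0.713, 0.016, 0.099], 0.27)]
jar_pale [([0.461, 0.132, 0.058], 0.61), ([0.471, -0.245, 0.045], 0.26)]
grip [([0.44, 0.248, 0.062], 0.96)]
helmet [([0.555, -0.067, 0.043], 0.77), ([0.392, -0.202, 0.048], 0.76), ([0.47, -0.244, 0.045], 0.59), ([0.596, 0.162, 0.0], 0.39)]
tray [([0.597, 0.16, 0.002], 0.77)]
turntable [([0.608, -0.234, 0.026], 0.56)]
thinner [([0.712, 0.013, 0.102], 0.61)]
pot [([0.494, -0.384, 0.035], 0.67)]
airbrush [([0.713, 0.014, 0.102], 0.18)]
```

View pics/top.png

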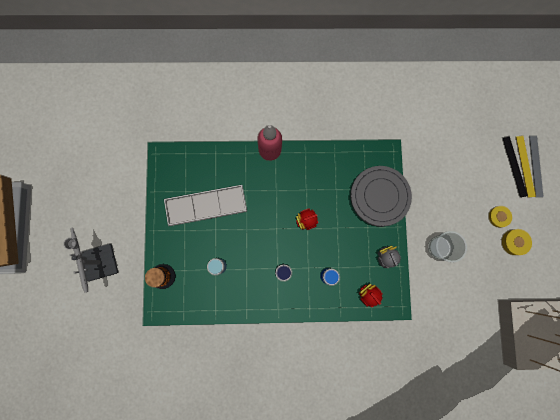

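View pics/scene.png

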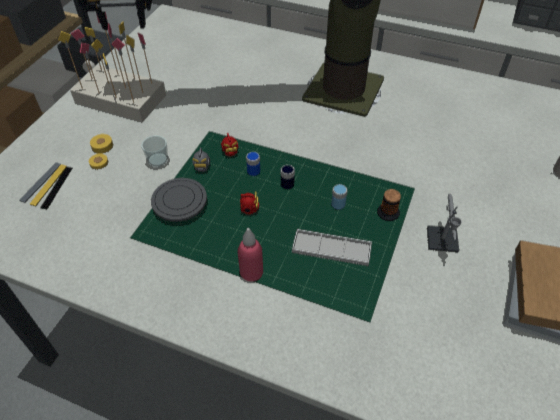

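```bash
cat > h.py <<'E'
import numpy as np,cv2
from scipy.spatial.transform import Rotation as R
from scipy.optimize import least_squares
def proj(k,P):
    c=R.from_quat(k["rotation"]).inv().apply(np.atleast_2d(P)-k["eye"]); K=np.array(k["intrinsics"])
    return np.c_[K[0,2]+K[0,0]*c[:,0]/-c[:,2],K[1,2]+K[1,1]*c[:,1]/c[:,2]]
def back(k,uv,z):
    K=np.array(k["intrinsics"]);d=R.from_quat(k["rotation"]).apply([(uv[0]-K[0,2])/K[0,0],-(uv[1]-K[1,2])/K[1,1],-1])
    return np.array(k["eye"])+d*(z-k["eye"][2])/d[2]
t=np.linspace(0,2*np.pi,60,endpoint=False)
def cyl(rz): return np.vstack([np.c_[r*np.cos(t),r*np.sin(t),0*t+z] for r,z in rz])
SH=dict(jar=cyl([(.018,0),(.018,.039),(.0175,.056)]),grip=cyl([(.028,0),(.028,.01),(.02,.014),(.02,.066)]),
 turntable=cyl([(.07,.02),(.07,.028)]),pot=cyl([(.034,0),(.034,.062)]),thinner=cyl([(.027,0),(.027,.1)]))
def cen(p):
    h=cv2.convexHull(p.astype(np.float32));m=cv2.moments(h);return np.array([m["m10"]/m["m00"],m["m01"]/m["m00"]]),m["m00"],h
def fit(k,mask,shape,x0):
    h=cen(np.argwhere(mask)[:,::-1].astype(float))
    f=lambda x:cen(proj(k,SH[shape]+[x[0],x[1],0 if len(x)<3 else x[2]]))[0]-h[0]
    s=least_squares(f,x0[:2],diff_step=1e-3);return s.x,h[1],cen(proj(k,SH[shape]+[*s.x,0]))[1]
E
python3 - <<'E'
from plant import r
from h import *
G=dict(jar_navy=(.446,-.01),jar_mid=(.433,-.107),jar_pale=(.461,.132),grip=(.44,.248),turntable=(.608,-.234),pot=(.494,-.384))
for c in("top","scene"):
  r.snapshot(c);k=r.get_calibration(c)
  for n,g in G.items():
    for d in r.silhouettes(c,n):
      x,a,b=fit(k,d["pixels"],n.split("_")[0],g)
      if np.hypot(*(x-g))<.05: print(c,n,np.round(x,4),"area",a,round(b),round(d["confidence"],2))
  for d in r.silhouettes(c,"tray")[:1]:
    m=d["pixels"].astype(np.uint8)
    q=cv2.boxPoints(cv2.minAreaRect(np.argwhere(m)[:,::-1].astype(np.int32))) 
    hl=cv2.convexHull(np.argwhere(m)[:,::-1].astype(np.int32));e=cv2.approxPolyDP(hl,6,True)[:,0]
    print("tray",[np.round(back(k,p,.014)[:2],4).tolist() for p in q],[np.round(back(k,p,.014)[:2],4).tolist() for p in e])
im=cv2.imread("pics/top.png")
a=cv2.resize(im[205:310,290:420],None,fx=6,fy=6,interpolation=cv2.INTER_CUBIC)[:600]
cv2.imwrite("pics/c1.png",a)
E
```

```text
top jar_navy [ 0.4423 -0.0104] area 194.5 225 0.52
top jar_mid [ 0.4314 -0.1118] area 222.5 270 0.49
top jar_pale [0.4588 0.1342] area 262.5 268 0.6
top grip [0.4382 0.2593] area 558.5 611 0.8
top turntable [ 0.6106 -0.2364] area 2810.5 2973 0.59
top pot [ 0.4922 -0.3775] area 861.5 1111 0.66
tray [[0.6122, 0.2595], [0.6445, 0.0786], [0.5805, 0.0672], [0.5491, 0.2466]] [[0.5807, 0.07], [0.5514, 0.2455], [0.6086, 0.258], [0.641, 0.0834]]
scene jar_navy [ 0.4418 -0.0107] area 261.5 316 0.59
scene jar_mid [ 0.4309 -0.1136] area 269.5 305 0.55
scene jar_pale [0.4546 0.1328] area 284.5 336 0.69
scene grip [0.4371 0.2576] area 560.5 608 0.66
scene turntable [ 0.6109 -0.238 ] area 1887.5 1949 0.86
scene pot [ 0.4862 -0.3775] area 644.0 784 0.66
tray [[0.6526, 0.0821], [0.5824, 0.0649], [0.5502, 0.2466], [0.6201, 0.2569]] [[0.551, 0.2448], [0.6178, 0.2543], [0.6482, 0.0829], [0.5821, 0.0726]]
```

View pics/c1.png

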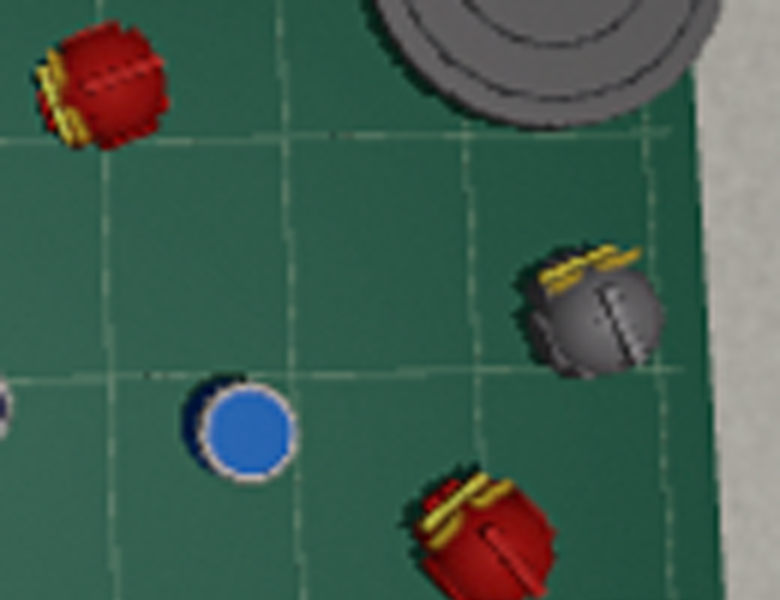

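The grey-primed helmet is at top-picture pixel (390,258). The other two, at (307,219) and (371,295), are red, so only the grey one fits. It faces +x. The tray is on the left at yaw of about 10° and the turntable is on the right. I'll start by moving over the mid-blue jar.

>>> {"fn": "play_rows", "kwargs": {"translation": [[0.028,-0.028,0.008],[0.028,-0.028,0.008],[0.028,-0.028,0.008],[0.028,-0.028,0.008],[0.028,-0.028,0.008],[0.028,-0.028,0.008],[0.028,-0.028,0.008],[0.028,-0.028,0.008],[0.028,-0.028,0.008],[0.028,-0.028,0.008],[0.028,-0.028,0.008],[0.028,-0.028,0.008],[0,0,0],[0,0,0],[0,0,0],[0,0,0],[0,0,0],[0,0,0],[0,0,0],[0,0,0]], "delta_rot": [[0,0,0],[0,0,0],[0,0,0],[0,0,0],[0,0,0],[0,0,0],[0,0,0],[0,0,0],[0,0,0],[0,0,0],[0,0,0],[0,0,0],[0,0,-10.6],[0,0,-10.6],[0,0,-10.6],[0,0,-10.6],[0,0,-10.6],[0,0,-10.6],[0,0,-10.6],[0,0,0]], "grip": [1,1,1,1,1,1,1,1,1,1,1,1,1,1,1,1,1,1,1,1], "squeeze": 15}}

```text
clock: 3.9
tool_pos: [0.4281, -0.1156, 0.2068]
eef_rot: [0.645, 0.764, 0.0, 0.0]
contact_force: [-0.9, -0.1, 0.7]
opening: 1.001
finger_force: 0.0
```

```bash
cat >> h.py <<'E'
def pose(r):
    s=r.get_state();q=R.from_quat(s["eef_rot"]);y=q.apply([0,1,0]);z=q.apply([0,0,1])
    print("t %.2f"%s["clock"],"p",np.round(s["tool_pos"],4),"head %.2f"%np.degrees(np.arctan2(y[1],y[0])),"z",np.round(z,3),"open %.3f"%s["opening"],"F",np.round(s["contact_force"],1),"ff",np.round(s["finger_force"],1),"q",np.round(s["q"],2))
    return s,q
def to(r,p):
    s,q=pose(r);print("tool delta",np.round(q.inv().apply(np.array(p)-s["tool_pos"]),4))
E
python3 - <<'E'
from plant import r
from h import *
to(r,[.431,-.113,.085])
k=r.get_calibration("wrist");print({a:np.round(b,3).tolist() for a,b in k.items()})
a=r.snapshot("wrist");cv2.imwrite("pics/w1.png",a)
for n,g in dict(jar_navy=(.442,-.01),jar_mid=(.431,-.113),turntable=(.611,-.237)).items():
  for d in r.silhouettes("wrist",n):
    x,A,b=fit(k,d["pixels"],n.split("_")[0],g)
    print(n,np.round(x,4),A,round(b),round(d["confidence"],2))
E
```

```text
t 3.90 p [ 0.4281 -0.1156  0.2068] head 9.67 z [ 0.001  0.    -1.   ] open 1.001 F [-0.9 -0.1  0.7] ff 0.0 q [ 0.39  0.66 -0.36  2.18  0.6   0.39 -0.29]
tool delta [0.002  0.0032 0.1218]
{'intrinsics': [[333.62, 0.0, 283.273], [0.0, 333.62, 209.901], [0.0, 0.0, 1.0]], 'eye': [0.416, -0.048, 0.288], 'rotation': [-0.133, -0.012, 0.083, 0.987]}
jar_navy [ 0.4408 -0.0119] 2597.0 2841 0.61
jar_mid [ 0.4298 -0.113 ] 2110.0 2313 0.63
turntable [ 0.5796 -0.2235] 5081.5 16612 0.98
```

View pics/w1.png

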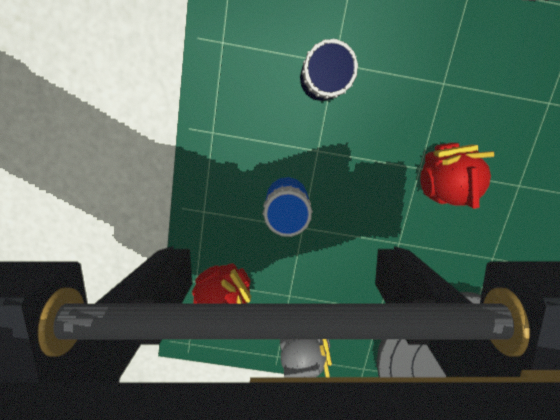

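Wrist picture: the mid-blue jar is at (288,212) between the fingers and navy is at (330,68). Grey helmet is at (302,352), with a red one at (222,288). The wrist fit agrees with the earlier measurements, so I'll descend and grasp.

>>> {"fn": "play_rows", "kwargs": {"translation": [[0.001,0.002,0.03],[0,0,0.03],[0,0,0.03],[0,0,0.03],[0,0,0.001],[0,0,0],[0,0,0],[0,0,0],[0,0,0],[0,0,0]], "delta_rot": [[0,0,0],[0,0,0],[0,0,0],[0,0,0],[0,0,0],[0,0,0],[0,0,0],[0,0,0],[0,0,0],[0,0,0]], "grip": [1,1,1,1,1,-1,-1,-1,-1,-1], "squeeze": 15}}

```text
clock: 5.35
tool_pos: [0.4322, -0.1159, 0.0988]
eef_rot: [0.644, 0.765, -0.001, 0.002]
contact_force: [0.3, 0.1, 0.4]
opening: 0.46
finger_force: 0.0
```

Run:
```python
from plant import r
from h import *
to(r,[.596,.163,.2])
```

```text
t 5.35 p [ 0.4322 -0.1159  0.0988] head 9.77 z [ 0.001 -0.004 -1.   ] open 0.460 F [0.3 0.1 0.4] ff 0.0 q [ 0.2   0.88 -0.06  2.23  1.04  0.06 -0.72]
tool delta [ 0.2466  0.2088 -0.1021]
```

>>> {"fn": "play_rows", "kwargs": {"translation": [[0.001,0,0.004],[0.001,0,0.004],[0.001,0,0.004],[0,0,0.002]], "delta_rot": [[0,0,0],[0,0,0],[0,0,0],[0,0,0]], "grip": [0.5,0.5,0.5,0.5]}}

```text
clock: 5.85
tool_pos: [0.4316, -0.1128, 0.0845]
eef_rot: [0.644, 0.765, -0.002, 0.002]
contact_force: [-1.0, -0.8, -0.5]
opening: 0.748
finger_force: 0.0
```

Run:
```python
from plant import r
from h import *
to(r,[.430,-.113,.084])
```

```text
t 5.85 p [ 0.4316 -0.1128  0.0845] head 9.86 z [ 0.001 -0.005 -1.   ] open 0.748 F [-1.  -0.8 -0.5] ff 0.0 q [ 0.2   0.91 -0.09  2.23  1.61  0.07 -1.28]
tool delta [ 0.0001 -0.0016  0.0005]
```

>>> {"fn": "play_rows", "kwargs": {"translation": [[0,0,0],[0,0,0],[0,0,0],[0,0,0],[0,0,0],[0,0,0],[0,0,-0.01],[0,0,-0.015],[0,0,-0.02],[0,0,-0.03]], "delta_rot": [[0,0,0],[0,0,0],[0,0,0],[0,0,0],[0,0,0],[0,0,0],[0,0,0],[0,0,0],[0,0,0],[0,0,0]], "grip": [-1,-1,-1,-1,-1,-1,-1,-1,-1,-1], "squeeze": 15}}

```text
clock: 7.1
tool_pos: [0.4311, -0.1126, 0.1599]
eef_rot: [0.644, 0.765, -0.002, 0.001]
contact_force: [0.1, -0.8, 0.1]
opening: 0.404
finger_force: 15.0
```

Run:
```python
from plant import r
from h import *
to(r,[.596,.163,.17])
k=r.get_calibration("top");r.snapshot("top")
for d in r.silhouettes("top","tray")[:1]:
  # 4-parameter fit of the tray outline: centre, yaw from area moments
  uv=np.argwhere(d["pixels"])[:,::-1];P=np.array([back(k,p,.010)[:2] for p in uv]);c=P.mean(0);w,v=np.linalg.eigh(np.cov((P-c).T));print(c,np.degrees(np.arctan2(v[1,1],v[0,1]))-90,np.sqrt(12*w))
```

```text
t 7.10 p [ 0.4311 -0.1126  0.1599] head 9.79 z [-0.001 -0.004 -1.   ] open 0.404 F [ 0.1 -0.8  0.1] ff 15.0 q [ 0.43  0.77 -0.46  2.2   0.98  0.38 -0.68]
tool delta [ 0.2435  0.2093 -0.0113]
[0.59702871 0.16502224] 10.425547556339765 [0.06317012 0.18133365]
```

>>> {"fn": "play_rows", "kwargs": {"translation": [[0.02,0.0175,0],[0.02,0.0175,0],[0.02,0.0175,0],[0.02,0.0175,0],[0.02,0.0175,0],[0.02,0.0175,0],[0.02,0.0175,0],[0.02,0.0175,0],[0.02,0.0175,0],[0.02,0.0175,0],[0.02,0.0175,0],[0.025,0.0175,0],[0,0,0]], "delta_rot": [[0,0,0],[0,0,0],[0,0,0],[0,0,0],[0,0,0],[0,0,0],[0,0,0],[0,0,0],[0,0,0],[0,0,0],[0,0,0],[0,0,0],[0,0,0]], "grip": [-1,-1,-1,-1,-1,-1,-1,-1,-1,-1,-1,-1,-1]}}

```text
clock: 8.82
tool_pos: [0.597, 0.1675, 0.1576]
eef_rot: [0.643, 0.766, -0.0, 0.001]
contact_force: [-0.3, 0.1, -1.0]
opening: 0.4
finger_force: 15.0
```

Run:
```python
from plant import r
from h import *
to(r,[.597,.1645,.0885])
k=r.get_calibration("wrist");a=r.snapshot("wrist");cv2.imwrite("pics/w2.png",a)
for n in("jar_mid","tray"):
  for d in r.look_for("wrist",n)[:2]: print(n,np.round(d["point"],3),round(d["confidence"],2))
```

```text
t 8.82 p [0.597  0.1675 0.1576] head 9.95 z [ 0.002 -0.003 -1.   ] open 0.400 F [-0.3  0.1 -1. ] ff 15.0 q [-0.03  0.93 -0.59  1.68  0.71  0.76 -0.8 ]
tool delta [-0.0027 -0.0006  0.0691]
jar_mid [0.592 0.18  0.126] 0.59
tray [0.593 0.211 0.004] 0.78
tray [0.594 0.176 0.124] 0.15
```

View pics/w2.png

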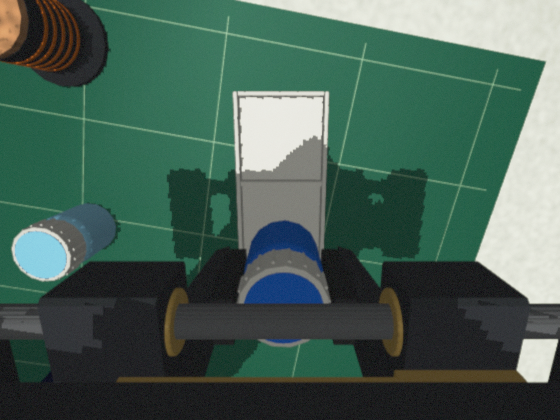

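Wrist picture: the jar hangs over the tray, whose far rim has corners at (235,92) and (328,92); the divider is at row 180. I'll back-project these to check the tray pose.

Run:
```python
from plant import r
from h import *
k=r.get_calibration("wrist")
P=np.array([back(k,p,.014)[:2] for p in [(235,92),(328,92),(238,180),(326,180)]]);print(np.round(P,4))
for c,y in((.597,.1645),): 
  pass
a,b=P[0],P[1];u=(b-a)/np.linalg.norm(b-a);print(np.linalg.norm(b-a),np.degrees(np.arctan2(u[1],u[0])));n=np.array([-u[1],u[0]])
print("centre from far rim",(a+b)/2-n*.09,"from divider",(P[2]+P[3])/2-n*.0295)
r.snapshot("wrist")
for n,g in dict(jar_pale=(.457,.1335),grip=(.438,.258)).items():
  for d in r.silhouettes("wrist",n)[:2]:
    x,A,b=fit(k,d["pixels"],n.split("_")[0],g);print(n,np.round(x,4),A,round(b))
```

```text
[[0.5507 0.2401]
 [0.6089 0.2501]
 [0.5601 0.1842]
 [0.6192 0.1944]]
0.05906793722695666 9.730502748863
centre from far rim [0.59502145 0.15640038] from divider [0.59462986 0.16024173]
jar_pale [0.4567 0.1337] 5194.0 5497
grip [0.4548 0.2504] 7240.5 13877
```

>>> {"fn": "play_rows", "kwargs": {"translation": [[-0.005,-0.002,0.015],[0,0,0.018],[0,0,0.016],[0,0,0.012],[0,0,0.006],[0,0,0.002],[0,0,0]], "delta_rot": [[0,0,0],[0,0,0],[0,0,0],[0,0,0],[0,0,0],[0,0,0],[0,0,0]], "grip": [-1,-1,-1,-1,-1,-1,-1]}}

```text
clock: 10.0
tool_pos: [0.5961, 0.1591, 0.09]
eef_rot: [0.644, 0.765, -0.001, 0.002]
contact_force: [-0.2, 0.0, 0.2]
opening: 0.398
finger_force: 15.0
```

Run:
```python
from plant import r
from h import *
to(r,[.596,.162,.0875])
```

```text
t 10.00 p [0.5961 0.1591 0.09  ] head 9.78 z [ 0.002 -0.004 -1.   ] open 0.398 F [-0.2  0.   0.2] ff 15.0 q [-0.06  1.02 -0.52  1.7   0.8   0.64 -0.86]
tool delta [0.0029 0.0004 0.0025]
```

>>> {"fn": "play_rows", "kwargs": {"translation": [[0.003,0,0.002],[0,0,0.001],[0,0,0],[0,0,0],[0,0,0],[0,0,-0.02],[0,0,-0.03],[0,0,-0.03],[0,0,-0.02],[-0.0145,-0.0182,0],[-0.0145,-0.0182,0],[-0.0145,-0.0182,0],[-0.0145,-0.0182,0],[-0.0145,-0.0182,0],[-0.0145,-0.0182,0],[-0.0145,-0.0182,0],[-0.0145,-0.0182,0],[-0.0145,-0.0182,0],[-0.0145,-0.0182,0],[0,0,0]], "delta_rot": [[0,0,0],[0,0,0],[0,0,0],[0,0,0],[0,0,0],[0,0,0],[0,0,0],[0,0,0],[0,0,0],[0,0,0],[0,0,0],[0,0,0],[0,0,0],[0,0,0],[0,0,0],[0,0,0],[0,0,0],[0,0,0],[0,0,0],[0,0,0]], "grip": [-1,-1,0.6,0.6,0.6,0.6,0.6,0.6,0.6,0.6,0.6,0.6,0.6,0.6,0.6,0.6,0.6,0.6,0.6,0.6]}}

```text
clock: 12.5
tool_pos: [0.4396, -0.0128, 0.1876]
eef_rot: [0.645, 0.764, -0.002, 0.002]
contact_force: [-0.0, -0.1, 0.4]
opening: 0.801
finger_force: 0.0
```

Run:
```python
from plant import r
from h import *
to(r,[.441,-.0115,.0845])
k=r.get_calibration("top");a=r.snapshot("top");
cv2.imwrite("pics/t2.png",cv2.resize(a[170:300,140:270],None,fx=4.5,fy=4.5,interpolation=cv2.INTER_CUBIC))
for d in r.silhouettes("top","jar_mid")[:3]:
    x,A,b=fit(k,d["pixels"],"jar",(.596,.162));print(np.round(x,4),A,round(b),d["confidence"])
k=r.get_calibration("wrist");r.snapshot("wrist")
for d in r.silhouettes("wrist","jar_navy")[:3]:
    x,A,b=fit(k,d["pixels"],"jar",(.441,-.0115));print("navy",np.round(x,4),A,round(b),d["confidence"])
```

```text
t 12.50 p [ 0.4396 -0.0128  0.1876] head 9.68 z [ 0.    -0.006 -1.   ] open 0.801 F [-0.  -0.1  0.4] ff 0.0 q [ 0.24  0.72 -0.51  2.2   0.88  0.44 -0.83]
tool delta [0.0017 0.0017 0.1031]
[0.5972 0.1636] 266.0 289 0.68
[0.439  0.2559] 548.0 334 0.42
navy [ 0.4407 -0.0115] 2599.0 2758 0.75
```

View pics/t2.png

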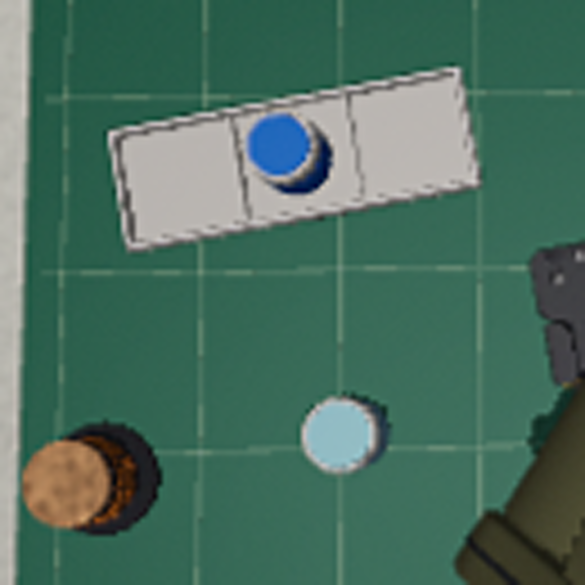

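The mid jar stands in the middle pocket, about centred. Next, navy.

>>> {"fn": "play_rows", "kwargs": {"translation": [[0.0017,0.0017,0.018],[0,0,0.018],[0,0,0.018],[0,0,0.015],[0,0,0.012],[0,0,0.01],[0,0,0.008],[0,0,0.004],[0,0,0],[0,0,0]], "delta_rot": [[0,0,0],[0,0,0],[0,0,0],[0,0,0],[0,0,0],[0,0,0],[0,0,0],[0,0,0],[0,0,0],[0,0,0]], "grip": [0.6,0.6,0.6,0.6,0.6,0.6,0.6,0.6,0.6,0.6]}}

```text
clock: 13.95
tool_pos: [0.4425, -0.0095, 0.0843]
eef_rot: [0.644, 0.765, -0.001, 0.002]
contact_force: [0.5, 0.7, -0.3]
opening: 0.798
finger_force: 0.0
```

Run:
```python
from plant import r
from h import *
to(r,[.441,-.0115,.0845])
```

```text
t 13.95 p [ 0.4425 -0.0095  0.0843] head 9.80 z [ 0.002 -0.004 -1.   ] open 0.798 F [ 0.5  0.7 -0.3] ff 0.0 q [-0.    0.91 -0.13  2.24  1.66  0.11 -1.58]
tool delta [-0.0017 -0.0018 -0.0002]
```

>>> {"fn": "play_rows", "kwargs": {"translation": [[-0.0017,-0.0015,0],[0,0,0],[0,0,0],[0,0,0],[0,0,0],[0,0,-0.01],[0,0,-0.02],[0,0,-0.03],[0,0,-0.03],[0.0086,0.0184,0],[0.0086,0.0184,0],[0.0086,0.0184,0],[0.0086,0.0184,0],[0.0086,0.0184,0],[0.0086,0.0184,0],[0.0086,0.0184,0],[0.0086,0.0184,0],[0.0086,0.0184,0],[0.0086,0.0184,0],[0,0,0]], "delta_rot": [[0,0,0],[0,0,0],[0,0,0],[0,0,0],[0,0,0],[0,0,0],[0,0,0],[0,0,0],[0,0,0],[0,0,0],[0,0,0],[0,0,0],[0,0,0],[0,0,0],[0,0,0],[0,0,0],[0,0,0],[0,0,0],[0,0,0],[0,0,0]], "grip": [-1,-1,-1,-1,-1,-1,-1,-1,-1,-1,-1,-1,-1,-1,-1,-1,-1,-1,-1,-1]}}

```text
clock: 16.45
tool_pos: [0.609, 0.1047, 0.1675]
eef_rot: [0.644, 0.765, -0.0, 0.004]
contact_force: [-0.4, 0.0, -1.0]
opening: 0.399
finger_force: 15.0
```

Run:
```python
from plant import r
from h import *
to(r,[.6075,.105,.0885])
```

```text
t 16.45 p [0.609  0.1047 0.1675] head 9.78 z [ 0.007 -0.006 -1.   ] open 0.399 F [-0.4  0.  -1. ] ff 15.0 q [ 0.09  0.92 -0.62  1.68  0.73  0.78 -0.72]
tool delta [ 0.0011 -0.0019  0.079 ]
```

>>> {"fn": "play_rows", "kwargs": {"translation": [[0.001,-0.001,0.018],[0,0,0.018],[0,0,0.018],[0,0,0.013],[0,0,0.008],[0,0,0.004],[0,0,0.001],[0,0,0],[0,0,0],[0,0,0],[0,0,-0.02],[0,0,-0.03],[0,0,-0.03],[0,0,-0.02],[0.009,-0.0239,0],[0.009,-0.0239,0],[0.009,-0.0239,0],[0.009,-0.0239,0],[0.009,-0.0239,0],[0.009,-0.0239,0]], "delta_rot": [[0,0,0],[0,0,0],[0,0,0],[0,0,0],[0,0,0],[0,0,0],[0,0,0],[0,0,0],[0,0,0],[0,0,0],[0,0,0],[0,0,0],[0,0,0],[0,0,0],[0,0,0],[0,0,0],[0,0,0],[0,0,0],[0,0,0],[0,0,0]], "grip": [-1,-1,-1,-1,-1,-1,-1,0.6,0.6,0.6,0.6,0.6,0.6,0.6,0.6,0.6,0.6,0.6,0.6,0.6]}}

```text
clock: 18.95
tool_pos: [0.4563, 0.1339, 0.1873]
eef_rot: [0.645, 0.765, -0.0, 0.005]
contact_force: [-0.1, 0.2, 0.0]
opening: 0.803
finger_force: 0.0
```

Run:
```python
from plant import r
from h import *
k=r.get_calibration("top");a=r.snapshot("top");cv2.imwrite("pics/t3.png",a)
for d in r.silhouettes("top","jar_navy")[:3]:
    x,A,b=fit(k,d["pixels"],"jar",(.607,.105));print(np.round(x,4),A,round(b),d["confidence"])
k=r.get_calibration("wrist");r.snapshot("wrist")
for d in r.silhouettes("wrist","jar_pale")[:3]:
    x,A,b=fit(k,d["pixels"],"jar",(.457,.1337));print("pale",np.round(x,4),A,round(b),d["confidence"])
to(r,[.457,.1337,.0845])
```

```text
[0.6114 0.1065] 239.0 274 0.59
pale [0.4563 0.1336] 2659.0 2777 0.74
t 19.15 p [0.4576 0.1338 0.1872] head 9.78 z [ 0.008 -0.007 -1.   ] open 0.797 F [ 0.4 -0.  -0.1] ff 0.0 q [-0.05  0.75 -0.55  2.1   0.83  0.52 -1.06]
tool delta [ 0.0008 -0.0013  0.1027]
```

>>> {"fn": "play_rows", "kwargs": {"translation": [[0,-0.001,0.018],[0,0,0.018],[0,0,0.018],[0,0,0.015],[0,0,0.012],[0,0,0.01],[0,0,0.008],[0,0,0.004],[0,0,0],[0,0,0],[0,0,0],[0,0,0],[0,0,0],[0,0,0],[0,0,0],[0,0,-0.01],[0,0,-0.02],[0,0,-0.03],[0,0,-0.03]], "delta_rot": [[0,0,0],[0,0,0],[0,0,0],[0,0,0],[0,0,0],[0,0,0],[0,0,0],[0,0,0],[0,0,0],[0,0,0],[0,0,0],[0,0,0],[0,0,0],[0,0,0],[0,0,0],[0,0,0],[0,0,0],[0,0,0],[0,0,0]], "grip": [0.6,0.6,0.6,0.6,0.6,0.6,0.6,0.6,0.6,-1,-1,-1,-1,-1,-1,-1,-1,-1,-1]}}

```text
clock: 21.52
tool_pos: [0.4557, 0.1332, 0.1743]
eef_rot: [0.644, 0.765, -0.001, 0.004]
contact_force: [0.7, -0.2, -0.9]
opening: 0.4
finger_force: 15.0
```

Run:
```python
from plant import r
from h import *
to(r,[.5865,.221,.0885])
```

```text
t 21.52 p [0.4557 0.1332 0.1743] head 9.75 z [ 0.005 -0.007 -1.   ] open 0.400 F [ 0.7 -0.2 -0.9] ff 15.0 q [-0.07  0.77 -0.52  2.11  0.87  0.49 -1.09]
tool delta [0.0651 0.1435 0.0858]
```

>>> {"fn": "play_rows", "kwargs": {"translation": [[0.0093,0.0205,0],[0.0093,0.0205,0],[0.0093,0.0205,0],[0.0093,0.0205,0],[0.0093,0.0205,0],[0.0093,0.0205,0],[0.0093,0.0205,0],[0,0,0],[0,0,0.018],[0,0,0.018],[0,0,0.015],[0,0,0]], "delta_rot": [[0,0,0],[0,0,0],[0,0,0],[0,0,0],[0,0,0],[0,0,0],[0,0,0],[0,0,0],[0,0,0],[0,0,0],[0,0,0],[0,0,0]], "grip": [-1,-1,-1,-1,-1,-1,-1,-1,-1,-1,-1,-1]}}

```text
clock: 23.02
tool_pos: [0.5857, 0.2208, 0.121]
eef_rot: [0.644, 0.765, -0.002, 0.004]
contact_force: [0.2, -0.8, -1.1]
opening: 0.398
finger_force: 15.0
```

Run:
```python
from plant import r
from h import *
to(r,[.5865,.221,.088])
```

```text
t 23.02 p [0.5857 0.2208 0.121 ] head 9.77 z [ 0.003 -0.009 -1.   ] open 0.398 F [ 0.2 -0.8 -1.1] ff 15.0 q [-0.13  0.99 -0.57  1.67  0.77  0.72 -0.93]
tool delta [0.0004 0.0008 0.033 ]
```

>>> {"fn": "play_rows", "kwargs": {"translation": [[0,0,0.014],[0,0,0.01],[0,0,0.006],[0,0,0.003],[0,0,0],[0,0,0],[0,0,0],[0,0,0],[0,0,-0.02],[0,0,-0.03],[0,0,-0.03],[0,0,-0.02],[0.0089,-0.02,0],[0.0089,-0.02,0],[0.0089,-0.02,0],[0.0089,-0.02,0],[0.0089,-0.02,0],[0.0089,-0.02,0],[0.0089,-0.02,0],[0,0,0]], "delta_rot": [[0,0,0],[0,0,0],[0,0,0],[0,0,0],[0,0,0],[0,0,0],[0,0,0],[0,0,0],[0,0,0],[0,0,0],[0,0,0],[0,0,0],[0,0,0],[0,0,0],[0,0,0],[0,0,0],[0,0,0],[0,0,0],[0,0,0],[0,0,0]], "grip": [-1,-1,-1,-1,-1,0.7,0.7,0.7,0.7,0.7,0.7,0.7,0.7,0.7,0.7,0.7,0.7,0.7,0.7,0.7]}}

```text
clock: 25.52
tool_pos: [0.4367, 0.2604, 0.1894]
eef_rot: [0.643, 0.766, -0.001, 0.005]
contact_force: [0.4, -0.6, 0.2]
opening: 0.849
finger_force: 0.0
```

Run:
```python
from plant import r
from h import *
k=r.get_calibration("top");a=r.snapshot("top")
cv2.imwrite("pics/t4.png",cv2.resize(a[170:300,140:270],None,fx=4.5,fy=4.5,interpolation=cv2.INTER_CUBIC))
for n,g in dict(jar_navy=(.607,.105),jar_mid=(.597,.163),jar_pale=(.5865,.221)).items():
  for d in r.silhouettes("top",n)[:3]:
    x,A,b=fit(k,d["pixels"],"jar",g);print(n,np.round(x,4),A,round(b),d["confidence"])
k=r.get_calibration("wrist");w=r.snapshot("wrist");cv2.imwrite("pics/w4.png",w)
for d in r.silhouettes("wrist","grip")[:3]:
    x,A,b=fit(k,d["pixels"],"grip",(.438,.2585));print("grip",np.round(x,4),A,round(b),d["confidence"])
to(r,[.438,.2585,.093])
```

```text
jar_navy [0.6112 0.1056] 210.5 274 0.71
jar_mid [0.5971 0.1638] 232.5 289 0.61
jar_pale [0.5883 0.2222] 249.5 311 0.83
grip [0.4363 0.2581] 4724.0 4898 0.62
t 25.82 p [0.4387 0.2593 0.1886] head 9.65 z [ 0.007 -0.007 -1.   ] open 0.851 F [ 0.2  0.5 -0. ] ff 0.0 q [-0.29  0.78 -0.57  2.    0.77  0.59 -1.22]
tool delta [ 0.0001 -0.0014  0.0956]
```

View pics/t4.png

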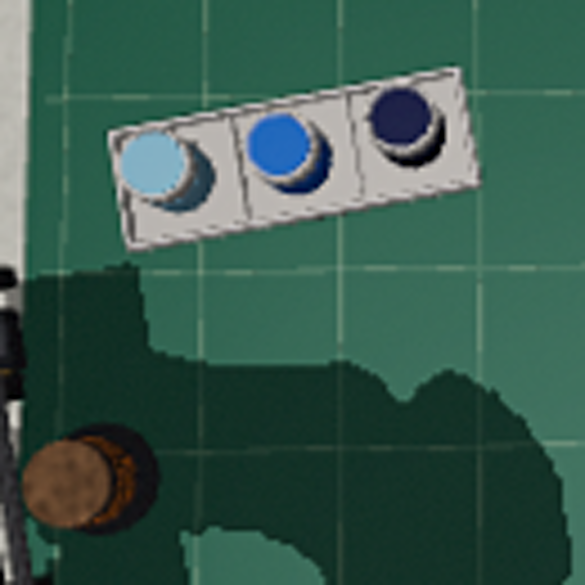

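View pics/w4.png

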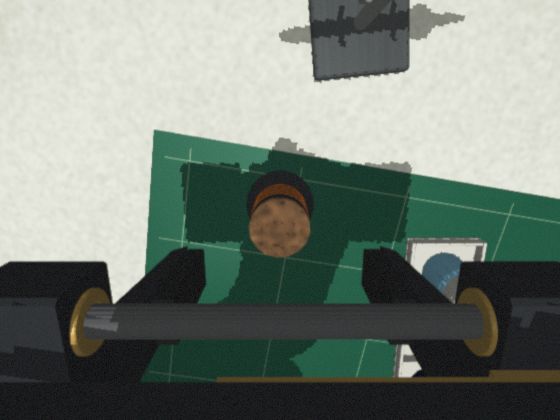

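The three jars stand centred in their pockets: pale left, mid centre, navy right, nearest the turntable. The wrist view shows the grip's cork at (280,226), with the airbrush well clear behind it. Now I'll take the grip.

>>> {"fn": "play_rows", "kwargs": {"translation": [[-0.001,-0.002,0.018],[0,0,0.018],[0,0,0.018],[0,0,0.015],[0,0,0.012],[0,0,0.009],[0,0,0.006],[0,0,0.001],[0,0,0],[0,0,0],[0,0,0],[0,0,0],[0,0,0],[0,0,0],[0,0,0]], "delta_rot": [[0,0,0],[0,0,0],[0,0,0],[0,0,0],[0,0,0],[0,0,0],[0,0,0],[0,0,0],[0,0,0],[0,0,0],[0,0,0],[0,0,0],[0,0,0],[0,0,0],[0,0,0]], "grip": [0.7,0.7,0.7,0.7,0.7,0.7,0.7,0.7,0.7,-1,-1,-1,-1,-1,-1], "squeeze": 25}}

```text
clock: 27.7
tool_pos: [0.4367, 0.2577, 0.0917]
eef_rot: [0.644, 0.765, -0.0, 0.005]
contact_force: [0.5, 0.2, 1.6]
opening: 0.447
finger_force: 25.0
```

Run:
```python
from plant import r
from h import *
to(r,[.611,-.237,.25])
k=r.get_calibration("top");r.snapshot("top")
d=r.silhouettes("top","turntable")[0];x,A,b=fit(k,d["pixels"],"turntable",(.611,-.237));print(x,A,b)
```

```text
t 27.70 p [0.4367 0.2577 0.0917] head 9.74 z [ 0.007 -0.007 -1.   ] open 0.447 F [0.5 0.2 1.6] ff 25.0 q [-0.41  0.93 -0.36  2.05  0.99  0.35 -1.42]
tool delta [-0.5183  0.0889 -0.1538]
[ 0.61087891 -0.23650952] 2913.0 2972.9816633877344
```

>>> {"fn": "play_rows", "kwargs": {"translation": [[0,0,-0.01],[0,0,-0.02],[0,0,-0.03],[0,0,-0.03],[0,0,-0.02],[-0.0346,0.0059,0],[-0.0346,0.0059,0],[-0.0346,0.0059,0],[-0.0346,0.0059,0],[-0.0346,0.0059,0],[-0.0346,0.0059,0],[-0.0346,0.0059,0],[-0.0346,0.0059,0],[-0.0346,0.0059,0],[-0.0346,0.0059,0],[-0.0346,0.0059,0],[-0.0346,0.0059,0],[-0.0346,0.0059,0],[-0.0346,0.0059,0],[-0.0346,0.0059,0]], "delta_rot": [[0,0,0],[0,0,0],[0,0,0],[0,0,0],[0,0,0],[0,0,0],[0,0,0],[0,0,0],[0,0,0],[0,0,0],[0,0,0],[0,0,0],[0,0,0],[0,0,0],[0,0,0],[0,0,0],[0,0,0],[0,0,0],[0,0,0],[0,0,0]], "grip": [-1,-1,-1,-1,-1,-1,-1,-1,-1,-1,-1,-1,-1,-1,-1,-1,-1,-1,-1,-1]}}

```text
clock: 30.3
tool_pos: [0.6106, -0.2392, 0.2065]
eef_rot: [0.644, 0.765, -0.001, 0.004]
contact_force: [0.5, 0.0, -1.8]
opening: 0.449
finger_force: 25.0
```

Run:
```python
from plant import r
from h import *
to(r,[.611,-.237,.1205])
```

```text
t 30.30 p [ 0.6106 -0.2392  0.2065] head 9.76 z [ 0.005 -0.006 -1.   ] open 0.449 F [ 0.5  0.  -1.8] ff 25.0 q [ 0.66  0.93 -0.72  1.54  0.71  0.94 -0.11]
tool delta [0.0027 0.0004 0.086 ]
```

>>> {"fn": "play_rows", "kwargs": {"translation": [[0.002,0,0.018],[0,0,0.018],[0,0,0.018],[0,0,0.013],[0,0,0.009],[0,0,0.006],[0,0,0.003],[0,0,0]], "delta_rot": [[0,0,0],[0,0,0],[0,0,0],[0,0,0],[0,0,0],[0,0,0],[0,0,0],[0,0,0]], "grip": [-1,-1,-1,-1,-1,-1,-1,-1]}}

```text
clock: 31.3
tool_pos: [0.6113, -0.2367, 0.1213]
eef_rot: [0.644, 0.765, -0.001, 0.005]
contact_force: [-0.4, -0.4, -1.5]
opening: 0.446
finger_force: 25.0
```

Run:
```python
from plant import r
from h import *
to(r,[.611,-.237,.12])
```

```text
t 31.30 p [ 0.6113 -0.2367  0.1213] head 9.74 z [ 0.007 -0.007 -1.   ] open 0.446 F [-0.4 -0.4 -1.5] ff 25.0 q [ 0.63  1.03 -0.65  1.58  0.81  0.81 -0.19]
tool delta [-0.0002 -0.0004  0.0013]
```

>>> {"fn": "play_rows", "kwargs": {"translation": [[0,0,0.0015],[0,0,0],[0,0,0],[0,0,0],[0,0,0],[0,0,-0.015],[0,0,-0.025],[0,0,-0.03],[0,0,-0.03],[0.0023,-0.02,0],[0.0023,-0.02,0],[0.0023,-0.02,0],[0.0023,-0.02,0],[0.0023,-0.02,0],[0.0023,-0.02,0],[0.0023,-0.02,0],[0,0,0]], "delta_rot": [[0,0,0],[0,0,0],[0,0,0],[0,0,0],[0,0,0],[0,0,0],[0,0,0],[0,0,0],[0,0,0],[0,0,0],[0,0,0],[0,0,0],[0,0,0],[0,0,0],[0,0,0],[0,0,0],[0,0,0]], "grip": [-1,-1,1,1,1,1,1,1,1,1,1,1,1,1,1,1,1]}}

```text
clock: 33.42
tool_pos: [0.4689, -0.2443, 0.2197]
eef_rot: [0.645, 0.764, -0.001, 0.005]
contact_force: [0.6, 1.3, -0.3]
opening: 0.998
finger_force: 0.0
```

Run:
```python
from plant import r
from h import *
pose(r)
k=r.get_calibration("wrist");a=r.snapshot("wrist");cv2.imwrite("pics/w5.png",cv2.resize(a[80:380,80:480],None,fx=2,fy=2,interpolation=cv2.INTER_CUBIC))
for d in r.look_for("wrist","helmet"): print(np.round(d["point"],4),d["confidence"])
print(k["eye"],proj(k,[.47,-.245,.023]))
kt=r.get_calibration("top");r.snapshot("top")
for d in r.silhouettes("top","grip")[:2]:
  SH["grip"]=SH["grip"]+[0,0,.028];x,A,b=fit(kt,d["pixels"],"grip",(.611,-.237));print("grip",x,A,b)
```

```text
t 33.42 p [ 0.4689 -0.2443  0.2197] head 9.72 z [ 0.006 -0.008 -1.   ] open 0.998 F [ 0.6  1.3 -0.3] ff 0.0 q [ 0.81  0.77 -0.71  1.93  0.77  0.73 -0.19]
[ 0.464  -0.2414  0.0463] 0.94
[ 0.3896 -0.2024  0.0432] 0.78
[ 0.45580597 -0.17607992  0.30019401] [[284.62537834 200.15020998]]
grip [ 0.61195234 -0.23608054] 591.0 615.7081859186292
```

View pics/w5.png

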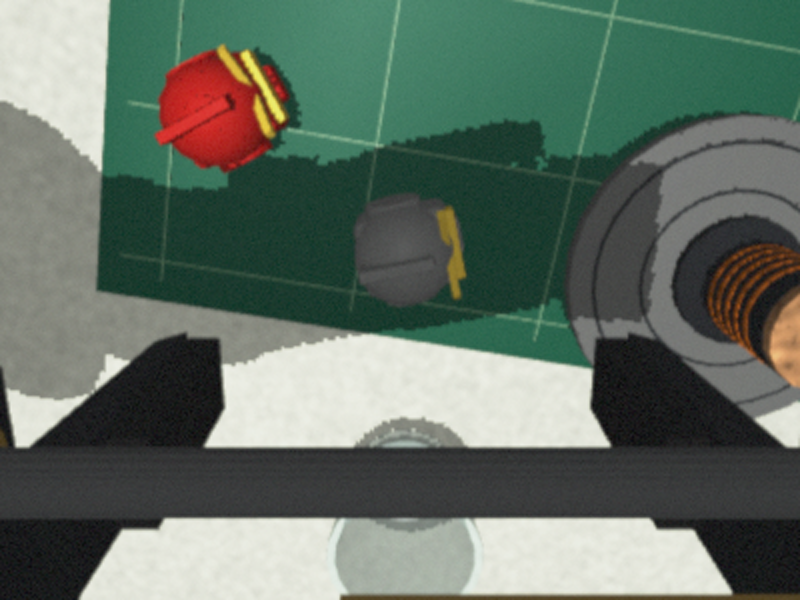

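Run:
```python
from plant import r
from h import *
k=r.get_calibration("wrist")
B=lambda u,v,z:back(k,(u/2+80,v/2+80),z)[:2]
def h(a,b): d=b-a;print(np.round(a,4),np.round(b,4),np.degrees(np.arctan2(d[1],d[0])),np.linalg.norm(d))
h(B(362,270,.053),B(435,260,.053)); h(B(458,297,.03),B(447,210,.03)); h(B(362,215,.03),B(425,200,.03))
r.snapshot("wrist")
d=r.silhouettes("wrist","helmet")[0];m=d["pixels"];c=cen(np.argwhere(m)[:,::-1].astype(float));print(c[:2],back(k,c[0],.028))
```

```text
[ 0.4552 -0.2513] [ 0.4822 -0.2426] 17.74808504509083 0.02842985963785531
[ 0.4972 -0.2634] [ 0.4855 -0.227 ] 107.76141395154556 0.03824757506144322
[ 0.4513 -0.235 ] [ 0.4759 -0.2244] 23.263849204744457 0.02668136873656266
(array([280.98050569, 204.73151901]), 2590.5) [ 0.47014517 -0.2472254   0.028     ]
```

>>> {"fn": "play_rows", "kwargs": {"translation": [[0,0,0],[0,0,0],[0,0,0],[0,0,0],[0,0,0],[0,0,0],[0,0,0],[0,0,0],[0,0,0]], "delta_rot": [[0,0,10.2],[0,0,10.2],[0,0,10.2],[0,0,10.2],[0,0,10.2],[0,0,10.2],[0,0,10.2],[0,0,10.2],[0,0,0]], "grip": [0.7,0.7,0.7,0.7,0.7,0.7,0.7,0.7,0.7]}}

```text
clock: 34.85
tool_pos: [0.4705, -0.2434, 0.2189]
eef_rot: [0.987, 0.159, 0.003, 0.004]
contact_force: [0.1, -0.6, 0.1]
opening: 0.852
finger_force: 0.0
```

Run:
```python
from plant import r
from h import *
to(r,[.4695,-.2485,.073])
k=r.get_calibration("wrist");a=r.snapshot("wrist");cv2.imwrite("pics/w6.png",cv2.resize(a[80:380,80:480],None,fx=2,fy=2,interpolation=cv2.INTER_CUBIC))
d=r.silhouettes("wrist","helmet")[0];m=d["pixels"];c=cen(np.argwhere(m)[:,::-1].astype(float));print(c[:2],back(k,c[0],.028),proj(k,[.4695,-.2485,.023])/1)
```

```text
t 34.85 p [ 0.4705 -0.2434  0.2189] head -71.70 z [ 0.007 -0.007 -1.   ] open 0.852 F [ 0.1 -0.6  0.1] ff 0.0 q [ 0.59  0.7  -0.33  1.94  0.41  0.56 -1.27]
tool delta [-0.0031  0.0032  0.1459]
(array([287.84208094, 203.74707863]), 2524.5) [ 0.47045125 -0.24848776  0.028     ] [[287.37684647 203.35011243]]
```

View pics/w6.png

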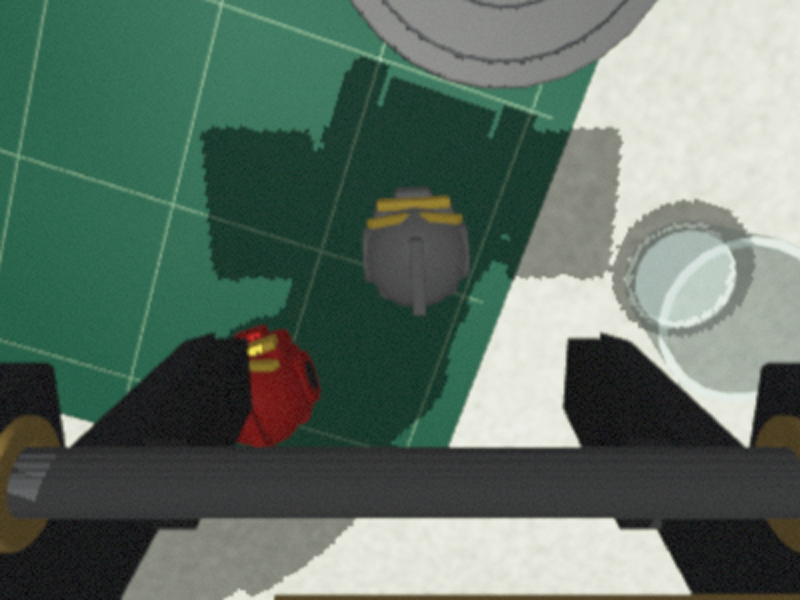

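The grey helmet is square between the fingers, centred at crop (415,255), with the face up the picture. The red one at (280,385) and the pot at (690,280) are clear of the descent.

>>> {"fn": "play_rows", "kwargs": {"translation": [[-0.0025,0.003,0.02],[0,0,0.02],[0,0,0.02],[0,0,0.02],[0,0,0.02],[0,0,0.018],[0,0,0.013],[0,0,0.009],[0,0,0.004],[0,0,0]], "delta_rot": [[0,0,0],[0,0,0],[0,0,0],[0,0,0],[0,0,0],[0,0,0],[0,0,0],[0,0,0],[0,0,0],[0,0,0]], "grip": [0.7,0.7,0.7,0.7,0.7,0.7,0.7,0.7,0.7,0.7]}}

```text
clock: 36.2
tool_pos: [0.4694, -0.2485, 0.0749]
eef_rot: [0.987, 0.158, 0.003, 0.004]
contact_force: [-0.6, -0.3, -0.2]
opening: 0.85
finger_force: 0.0
```

Run:
```python
from plant import r
from h import *
to(r,[.4695,-.2485,.073])
```

```text
t 36.20 p [ 0.4694 -0.2485  0.0749] head -71.84 z [ 0.006 -0.007 -1.   ] open 0.850 F [-0.6 -0.3 -0.2] ff 0.0 q [ 0.48  0.95 -0.14  1.99  0.53  0.23 -1.37]
tool delta [0.0001 0.     0.0019]
```

>>> {"fn": "play_rows", "kwargs": {"translation": [[0,0,0.002],[0,0,0],[0,0,0],[0,0,0],[0,0,0],[0,0,0],[0,0,0],[0,0,-0.01],[0,0,-0.015],[0,0,-0.02],[0,0,-0.025],[0,0,-0.025],[0,0,-0.02],[0,0,0]], "delta_rot": [[0,0,0],[0,0,0],[0,0,0],[0,0,0],[0,0,0],[0,0,0],[0,0,0],[0,0,0],[0,0,0],[0,0,0],[0,0,0],[0,0,0],[0,0,0],[0,0,0]], "grip": [0.7,-1,-1,-1,-1,-1,-1,-1,-1,-1,-1,-1,-1,-1], "squeeze": 20}}

```text
clock: 37.95
tool_pos: [0.4693, -0.2481, 0.1898]
eef_rot: [0.987, 0.158, 0.004, 0.005]
contact_force: [0.3, -0.7, -1.4]
opening: 0.501
finger_force: 19.7
```

Run:
```python
from plant import r
from h import *
r.snapshot("wrist")
to(r,[.6118,-.2365,.168])
k=r.get_calibration("wrist")
d=r.silhouettes("wrist","helmet")[0];c=cen(np.argwhere(d["pixels"])[:,::-1].astype(float));print(c[:2])
kt=r.get_calibration("top");r.snapshot("top");G=SH["grip"]
for cam in("top","scene"):
  if cam=="scene": r.snapshot("scene")
  kc=r.get_calibration(cam)
  for d in r.silhouettes(cam,"grip")[:1]:
    SH["grip"]=G+[0,0,.028];x,A,b=fit(kc,d["pixels"],"grip",(.611,-.237));SH["grip"]=G;print("grip",cam,x,A)
```

```text
t 38.00 p [ 0.4687 -0.2479  0.1888] head -71.87 z [ 0.008 -0.008 -1.   ] open 0.505 F [ 0.6 -0.1 -1.8] ff 19.7 q [ 0.58  0.75 -0.3   1.96  0.45  0.49 -1.3 ]
tool delta [0.1394 0.0335 0.0218]
(array([63.38208112, 19.96140401]), 3480.5)
grip top [ 0.61176605 -0.23599166] 606.5
grip scene [ 0.61098794 -0.23663813] 556.5
```

>>> {"fn": "play_rows", "kwargs": {"translation": [[0.0174,0.0042,-0.001],[0.0174,0.0042,-0.001],[0.0174,0.0042,-0.001],[0.0174,0.0042,-0.001],[0.0174,0.0042,-0.001],[0.0174,0.0042,-0.001],[0.0174,0.0042,-0.001],[0.0174,0.0042,-0.001],[0,0,0],[0,0,0]], "delta_rot": [[0,0,0],[0,0,0],[0,0,0],[0,0,0],[0,0,0],[0,0,0],[0,0,0],[0,0,0],[0,0,0],[0,0,0]], "grip": [-1,-1,-1,-1,-1,-1,-1,-1,-1,-1]}}

```text
clock: 39.5
tool_pos: [0.6101, -0.2363, 0.1959]
eef_rot: [0.987, 0.158, 0.001, 0.004]
contact_force: [-0.7, -0.1, -0.5]
opening: 0.5
finger_force: 19.7
```

Run:
```python
from plant import r
from h import *
to(r,[.6115,-.2363,.168])
a=r.snapshot("scene")
cv2.imwrite("pics/s7.png",cv2.resize(a[110:240,110:270],None,fx=4.5,fy=4.5,interpolation=cv2.INTER_CUBIC))
```

```text
t 39.50 p [ 0.6101 -0.2363  0.1959] head -71.86 z [ 0.004 -0.007 -1.   ] open 0.500 F [-0.7 -0.1 -0.5] ff 19.7 q [ 0.47  0.87 -0.34  1.56  0.38  0.77 -1.28]
tool delta [0.0012 0.0002 0.0279]
```

View pics/s7.png

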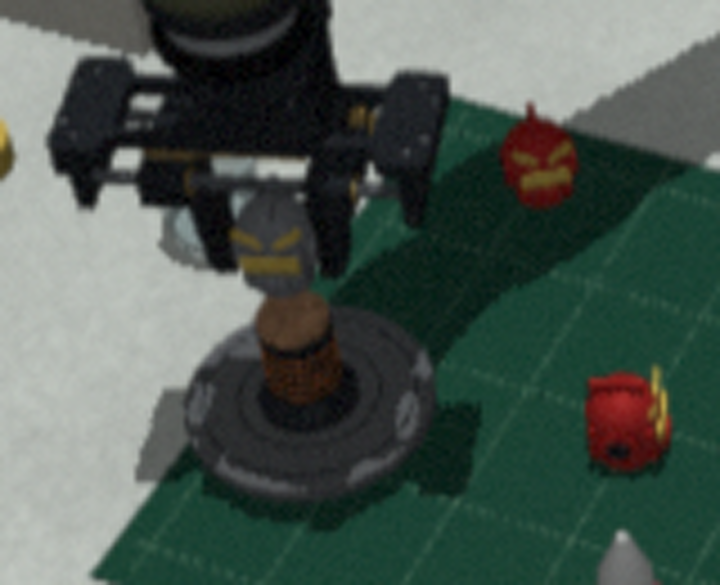

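The scene crop shows the grey helmet at (275,250), upright in the fingers, right above the cork pad at (293,318) and in line with the grip's leaning image axis.

>>> {"fn": "play_rows", "kwargs": {"translation": [[0.001,0,0.01],[0,0,0.008],[0,0,0.006],[0,0,0.003],[0,0,0]], "delta_rot": [[0,0,0],[0,0,0],[0,0,0],[0,0,0],[0,0,0]], "grip": [-1,-1,-1,-1,-1]}}

```text
clock: 40.17
tool_pos: [0.6124, -0.236, 0.1694]
eef_rot: [0.987, 0.158, 0.002, 0.004]
contact_force: [0.3, -0.0, -0.8]
opening: 0.5
finger_force: 19.7
```

Run:
```python
from plant import r
from h import *
to(r,[.6115,-.2363,.167])
```

```text
t 40.17 p [ 0.6124 -0.236   0.1694] head -71.85 z [ 0.006 -0.007 -1.   ] open 0.500 F [ 0.3 -0.  -0.8] ff 19.7 q [ 0.47  0.9  -0.32  1.57  0.39  0.72 -1.29]
tool delta [-0.0009 -0.      0.0024]
```

>>> {"fn": "play_rows", "kwargs": {"translation": [[-0.0005,0,0.001],[0,0,0.001],[0,0,0.0005],[0,0,0]], "delta_rot": [[0,0,0],[0,0,0],[0,0,0],[0,0,0]], "grip": [-1,-1,-1,-1]}}

```text
clock: 40.67
tool_pos: [0.612, -0.2362, 0.1672]
eef_rot: [0.987, 0.158, 0.003, 0.004]
contact_force: [-0.2, 0.5, -0.7]
opening: 0.498
finger_force: 19.7
```

>>> {"fn": "play_rows", "kwargs": {"translation": [[0,0,0.0005],[0,0,0],[0,0,0],[0,0,0],[0,0,0],[0,0,-0.01],[0,0,-0.02],[0,0,-0.03],[0,0,-0.03],[0,0,-0.02],[-0.03,0,0],[-0.03,0,0],[-0.03,0,0],[-0.03,0,0],[-0.03,0,0],[0,0,0]], "delta_rot": [[0,0,0],[0,0,0],[0,0,0],[0,0,0],[0,0,0],[0,0,0],[0,0,0],[0,0,0],[0,0,0],[0,0,0],[0,0,0],[0,0,0],[0,0,0],[0,0,0],[0,0,0],[0,0,0]], "grip": [-1,-0.0,0.2,0.5,0.7,0.7,0.7,0.7,0.7,0.7,0.7,0.7,0.7,0.7,0.7,0.7]}}

```text
clock: 42.68
tool_pos: [0.4669, -0.2837, 0.2774]
eef_rot: [0.988, 0.156, 0.002, 0.005]
contact_force: [0.2, -0.4, 0.9]
opening: 0.847
finger_force: 0.0
```

Run:
```python
from plant import r
from h import *
pose(r)
a=r.snapshot("scene");b=r.snapshot("top")
c=cv2.resize(a[120:280,130:400],None,fx=2.9,fy=2.9,interpolation=cv2.INTER_CUBIC)
cv2.imwrite("pics/f1.png",c)
k=r.get_calibration("wrist");w=r.snapshot("wrist");cv2.imwrite("pics/f2.png",w)
cv2.imwrite("pics/f3.png",cv2.resize(b[120:320,140:440],None,fx=2.6,fy=2.6,interpolation=cv2.INTER_CUBIC))
for d in r.look_for("wrist","helmet")[:2]+r.look_for("top","helmet")[:3]: print(np.round(d["point"],4),d["confidence"])
```

```text
t 42.67 p [ 0.4669 -0.2837  0.2774] head -72.04 z [ 0.006 -0.009 -1.   ] open 0.847 F [ 0.2 -0.4  0.9] ff 0.0 q [ 0.7   0.64 -0.39  1.83  0.35  0.73 -1.14]
[ 0.5577 -0.0839  0.0437] 0.69
[ 0.3982 -0.207   0.039 ] 0.62
[ 0.6088 -0.2288  0.1372] 0.96
[ 0.5584 -0.0669  0.0463] 0.74
[0.5929 0.1583 0.0568] 0.63
```

View pics/f1.png

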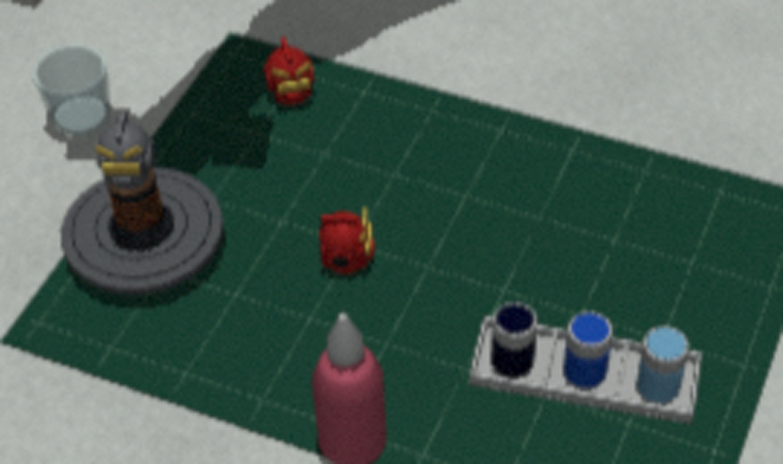

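View pics/f2.png

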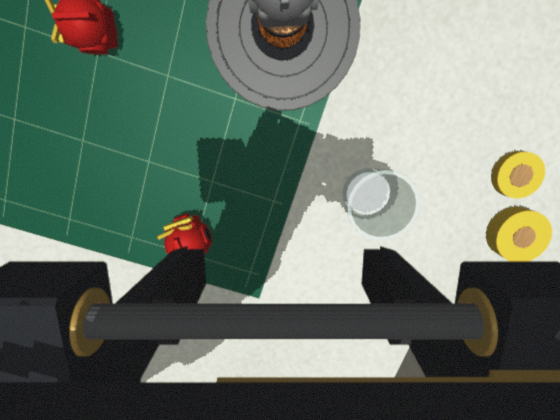

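View pics/f3.png

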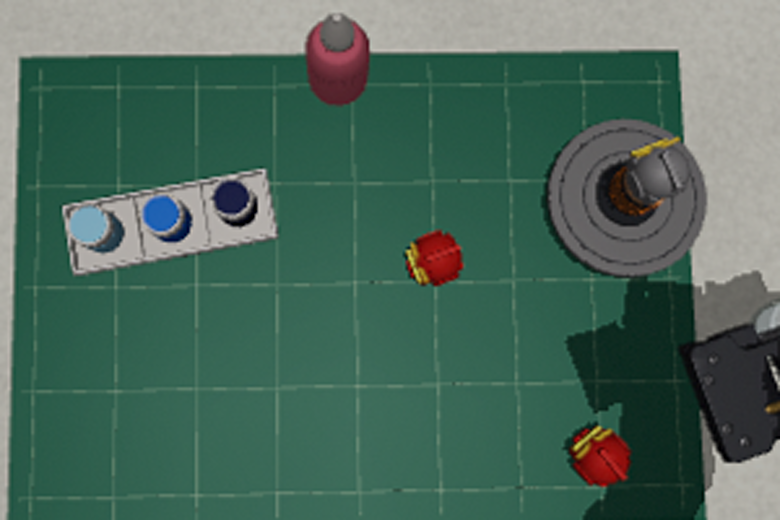

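Run:
```python
from plant import r
from h import *
# coarse helmet solid: neck, head ellipsoid, ear discs, about a heading of 18 deg (face)
f=np.radians(18);U=np.array([np.cos(f),np.sin(f)])
s=np.linspace(0,np.pi,20)
H=np.vstack([cyl([(.016,0)]),*[cyl([(.0215*np.sin(a)+1e-4,.026-.024*np.cos(a))]) for a in s],np.c_[U[0]*(np.r_[-.02,.02]),U[1]*np.r_[-.02,.02],[.05,.05]]])
SH["h"]=H+[0,0,.094]
for cam in("top","scene"):
  k=r.get_calibration(cam);r.snapshot(cam)
  for d in r.silhouettes(cam,"helmet")[:4]:
    x,A,b=fit(k,d["pixels"],"h",(.612,-.236));
    if np.hypot(x[0]-.612,x[1]+.236)<.05:print(cam,"helmet",np.round(x,4),A,round(b),d["confidence"])
G=SH["grip"]+[0,0,.028]
# grip foot via dark ring: fit visible foot+barrel is occluded; plate ref
k=r.get_calibration("scene");print(proj(k,[[.612,-.236,.028],[.612,-.236,.094],[.612,-.236,.15]]))
m=r.silhouettes("scene","helmet");
for d in m: print(cen(np.argwhere(d["pixels"])[:,::-1].astype(float))[0],d["confidence"])
for d in r.silhouettes("scene","grip")[:2]: 
  q=np.argwhere(d["pixels"]);print("grip rows",[(int(v),int(q[q[:,0]==v,1].min()),int(q[q[:,0]==v,1].max())) for v in np.unique(q[:,0])])
```

```text
top helmet [ 0.6137 -0.2335] 454.0 385 0.77
scene helmet [ 0.6108 -0.2378] 376.0 339 0.85
[[178.45920401 197.74908282]
 [174.3731697  179.4951937 ]
 [170.64321584 162.8320531 ]]
[172.49468085 171.9893617 ] 0.85
[229.05492424 144.85542929] 0.6
[248.88098999 202.69510269] 0.52
grip rows [(179, 182, 182), (180, 181, 183), (181, 180, 183), (182, 179, 184), (183, 168, 184), (184, 167, 184), (185, 167, 184), (186, 167, 184), (187, 167, 185), (188, 167, 185), (189, 168, 185), (190, 168, 186), (191, 168, 187), (192, 168, 188), (193, 168, 188), (194, 168, 188), (195, 167, 189), (196, 167, 189), (197, 167, 189), (198, 167, 188), (199, 167, 188), (200, 168, 187), (201, 168, 187), (202, 169, 186), (203, 170, 184), (204, 171, 183), (205, 173, 181)]
```

Both cameras put the helmet within about 3 mm of the grip axis. The jars sit centred in order, the bystanders are where they were, and the gripper is clear.

```bash
python3 -c "
from plant import r
print(r.finish_job())"
```

```text
the job is handed in; nothing more can be done
None
```

I handed in the finished job at about 43 s of the 112 s: by the last camera check, jars in spraying order in the tray, grip on the turntable, grey helmet centred on its cork, bystanders left alone and the gripper clear. The hand-in returned no verdict.

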